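# Clamp a ball valve with the recessed knob

### The arm

A 6-joint arm with a two-finger parallel gripper is mounted at the origin on a cart in front of the work surface, level with it; the furniture and walls round the work are solid. World frame = base frame: x ahead of the robot, y to its left, z up, the work surface at z = 0. Lengths are in m, angles in rad, forces in N, time in s.
With the tool pointing down it reaches from about 0.325 to 0.85 m from the base axis. Payload 4.4 kg.
Tool frame: the origin (TCP) lies at the very end of the fingers, on their centre line; the grasp point (between the pads) lies 19 mm behind it (r.grasp_offset is the distance from the TCP to the grasp point, in m); z points along the fingers, y is the line along which they close (so a half turn about z gives the same grasp; the last joint's range is limited). The gripper opens to 94 mm and grips with 3 to 60 N. Pads are 16 mm wide; open, the fingers measure 119 mm over their backs; the gripper's body (75 mm by 177 mm) begins 78 mm behind the grasp point.
Start: joints at [-1.353, 0.207, 1.542, -0, 1.393, -0.15], TCP at [0.207, -0.536, 0.178] pointing down, gripper open.
Joint ranges: [-2.73, 2.73], [-0.86, 2.22], [0.23, 2.46], [-1.11, 4.25], [0.08, 2.63], [-2.82, 2.82]. Speed limits (rad/s): [2.79, 2.79, 3.14, 3.14, 3.14, 3.14].

### API

Orientations are given as [roll, pitch, yaw] about the fixed x, y, z axes, in that order (R = Rz(yaw) Ry(pitch) Rx(roll)).
In Python, from bench import r gives the robot as it stands. The module is installed in compiled form; this text tells all that it offers.
- The arm moves only by the tool drive_tool, never from a script. Its argument "plan" is a list of rows, each an object of numbers: "gripper": the opening, from -1 (shut) to 1 (fully open); "x", "y", "z": the shift along the tool's x, y, z in cm; "turn": the turn about the tool's z in rad. In form: [{"gripper": .., "x": .., "y": .., "z": .., "turn": ..}, ...]. A call has 1 to 10 rows; each row is the pose to reach, as a shift and turn from the pose commanded when the call began, along the tool's axes at that moment; what a row does not reach only later rows make up. A row lasts 1/12 s, in which the tool goes at most 41.7 mm and 7.16 degrees, less where a joint would pass 70% of its speed; a pose out of reach is approached as far as the arm can. A call with a gripper value outside its range is refused whole. The fingers move at their own pace and stop on an object; the grip force is fixed at half the most. Time passes only in rows, so rows that repeat a pose let the fingers close. It gives the time, the measured TCP pose, the force, the opening and the grip force at its end, in the units of the state.
- r.get_obs(): the state, without advancing time (a new reading comes with each control period).
- r.grab_frame(name): name is "scene" or "top" or "wrist"; returns a dict with "frame" (400x640x3 uint8, blue, green, red), "camera_matrix" (3x3 intrinsics, pixels), "distortion" ([k1, k2, p1, p2, k3] as OpenCV has them; the pictures are not rectified), "position" and "rotation" of the camera in the world. Camera axes: x right, y up, looking along -z (the intrinsics and any distortion apply to the point x, -y, -z); pixel columns grow to the right and rows downward; lengths in m; the calibration is good to about 2 mm. A picture is of the moment at which its call begins. There is no depth.
- r.sign_off(): hands the job in; it is judged then, once.
The state is a dict: "clock": time; "joints": joint angles; "qd": joint speeds; "joint_efforts": joint torques, N m; "eef_pos": TCP position; "orientation": TCP orientation; "ft_force": force on the tool from outside, world axes, zero at the start; "torque": the same for the moment, N m; "opening": finger opening in m; "gripper_force": force on a finger pad.
Only numpy, scipy, OpenCV 4.12 (cv2) and the standard library are available. Lean on these libraries where they do the work, as an engineer would, in place of code of your own. Each camera call takes 0.05 s, during which the arm holds its last target. There are 200 camera calls.

### The job

Swing the yellow guard clear of the knob on the clamp fixture, then turn the sunken orange knob clockwise until the pad holds the brass ball valve snugly against the stop, with a push of about 17 N and never more than 30 N, and let go of it. Then swing the guard back fully over the knob. Do not touch the valve or the slide, do not push hard on the knob's housing, and leave the other things on the bench where they are.

Things in the scene. Friction and masses are not known exactly. Their poses are not given: they have to be found in the camera images.
- clamp: Blue clamp fixture fixed to the bench: a knob housing and, beyond it along +y, a bed 90 mm wide and 12 mm thick that carries the valve and ends at y = 165 mm. Origin at bench height under the knob's axis; z up.
- well: The fixture's blue knob housing, same origin and axes as the clamp: a block 112 x 112 mm, 50 mm high, centred on the origin, with a round well 84 mm wide and 36 mm deep in its top (floor 14 mm above the bench). Only 28 mm of free space lies round the knob, so fingers cannot be opened wide in it.
- stop: The steel end stop across the bed, 56 mm wide, 46 mm high above the bench; same origin and axes as the clamp; its face towards the valve is at y = 146.5 mm.
- knob_top (a point): Centre of the top face of the orange knob, on its vertical axis. Round fluted cylinder 28 mm wide, 15 to 44 mm above the bench: its top is 6 mm below the well's rim. Clockwise from above drives the slide to the valve. It has 2.4 rad of turn from its start; the pad meets the valve after 0.35 to 1.55 rad, differently each time. The screw holds its place when let go.
- slide: Steel rod 15 mm thick, 28 mm above the bench, with a sprung rubber pad on its end; moves along the clamp's +y, 8 mm per rad of the knob. The pad stands out by an amount that varies unseen by 9 mm. Turning the knob takes 0.28 N m of friction; each newton on the valve adds 0.008 N m (17 N: 0.136 N m more), about 55 N per rad after contact. Origin where the rod leaves the housing at the start.
- valve: Loose brass ball valve with a red lever, 36 x 85 x 50 mm, lying on the bed between pad and stop, between two low guide rails. Origin on its underside. Its far end lies within 2 mm of the stop.
- guard (a joint): Swing of the yellow guard about its vertical pivot, rad: 0 = closed over the well, grows anticlockwise seen from above, to 2.1 at its stop. It stays where it is left (drag 0.05 N m). Open enough for fingers and gripper at 1.7 and more. The guard is a 94 mm disc 3 mm thick whose top is 54.5 mm above the bench.
- guard_peg (a point): Centre of the top of the black round peg on the guard, by which it is swung: 12 mm in diameter, standing 28 mm above the guard's top face (top 82.5 mm above the bench). It lies 93 mm from the pivot.
- guard_pivot (a point): Vertical pivot axis of the guard, at the height of the guard's underside, at a corner of the housing (x = 46, y = -46 mm in the clamp's frame).
- tub: Bystander: small white lidded tub, 64 mm wide, 66 mm high, origin under its centre.
- mug: Bystander: red travel mug, 164 mm high, origin under its centre.
- nipple_a: Bystander: brass hose nipple, 52 mm long, origin on its underside.
- marker: Bystander: yellow highlighter, 135 mm long, lying; origin on its underside.
Things that resemble listed ones, but are neither listed nor needed, are in the scene too. There is more than one size of the clamp; the job needs the largest.

How it is judged:
On the way, in this order (a step that is already met when the one before it is completed fails the run):
1. the guard is swung clear of the well (1.5 rad or more) (value of joint guard above 1.5 rad), for 0.2 s.
2. the pad pushes the valve against the stop with more than 9 N, the knob let go (contact force between slide and valve above 9 N and contact force between valve and stop above 9 N and contact force between the fingers and anything else below 0.5 N), for 0.3 s.
3. the guard is back over the well (value of joint guard below 0.15 rad), for 0.2 s.
At the end, for the whole second after the job is handed in: The pad pushes the upright valve against the stop with 9 to 32 N (the stop feels at least 8 N), the guard is within 0.15 rad of fully closed over the well, and everything is at rest (contact force between slide and valve between 9 and 32 N and contact force between valve and stop above 8 N and value of joint guard below 0.15 rad and angle between valve's own z axis and vertical below 0.15 rad and linear speed of valve below 0.02 m/s); the robot touches nothing.
It fails at once if the valve is clamped with more than 32 N (contact force between slide and valve above 32 N).
It fails at once if the fingers touch the valve, or push the slide (over 2 N) (contact force between the fingers and valve above 2 N or contact force between the fingers and slide above 2 N).
It fails at once if the fingers push on the knob housing with more than 20 N (contact force between the fingers and well above 20 N).
It fails at once if a bystander is moved by more than 30 mm (distance of any of tub, mug, nipple_a, marker from where it was at the start of the episode above 0.03 m).
It also fails if it takes over 72 s, if anything falls off the work surface, if the arm or the gripper's body presses on something with over 40 N, if the wrist force passes 120 N, or if a joint passes its speed limit or range.

## Working session

There is one attempt and no reset: what is moved stays moved. The work goes in short steps, Python scripts to look and compute and a tool call to move; the robot and the scene stay as the last step left them, time stands still between calls to the robot, and variables do not carry over. Pictures are saved under pics/ and viewed, at most 10 in all, crops included, and the job is handed in when it is done.

Besides the shell and the picture viewer there is one more tool, called in YAML: its name, and indented under it one key for each argument. drive_tool: Moves the arm, as the interface text tells. Its arguments: {"type":"object","properties":{"plan":{"type":"array"}},"required":["plan"]}

```bash
mkdir -p pics; cat > h.py <<'E'
import numpy as np, cv2
from bench import r
def grab(n,save=None):
    f=r.grab_frame(n)
    if save: cv2.imwrite('pics/'+save,f['frame'])
    return f
def ray(f,uv):
    p=cv2.undistortPoints(np.array([[uv]],float),np.array(f['camera_matrix'],float),np.array(f['distortion'],float))[0,0]
    return np.array(f['position']),np.array(f['rotation'])@np.array([p[0],-p[1],-1.])
def onplane(f,uv,z):
    o,d=ray(f,uv); return o+d*(z-o[2])/d[2]
def proj(f,P):
    c=(np.array(f['rotation']).T@(np.array(P,float)-np.array(f['position'])))*[1,-1,-1]
    return cv2.projectPoints(c.reshape(1,1,3),np.zeros(3),np.zeros(3),np.array(f['camera_matrix'],float),np.array(f['distortion'],float))[0][0,0]
E
python3 - <<'E'
from h import *
for n in('top','scene'):
    f=grab(n,n+'1.png'); print(n,f['position'],np.round(f['rotation'],3).tolist())
o=r.get_obs();print(o)
E
```

```text
top [0.13592863 0.07255494 1.65172784] [0.242, 0.001, -1.613]
scene [0.03390327 0.70268027 0.59531509] [1.014, 0.014, -2.512]
{'clock': 0.1, 'joints': array([-1.35250681e+00,  2.07346400e-01,  1.54274858e+00, -2.53271586e-05,
        1.39351849e+00, -1.50490067e-01]), 'qd': array([-0.002417  , -0.00363607, -0.00384955, -0.00177499, -0.00092334,
       -0.00080369]), 'joint_efforts': array([-2.44696632e-03, -3.71862781e+01, -2.82293826e+01,  6.96535176e-02,
        3.10850528e-02, -4.49706874e-05]), 'eef_pos': array([ 0.20709315, -0.53559234,  0.17673004]), 'orientation': array([-3.13959093e+00, -2.78327868e-04,  3.68783793e-01]), 'ft_force': array([-0.50856036, -0.02112636, -0.3919767 ]), 'torque': array([ 0.02404284, -0.02255615, -0.00856818]), 'gripper_force': 0.0, 'opening': 0.0941734689229773}
```

View pics/top1.png

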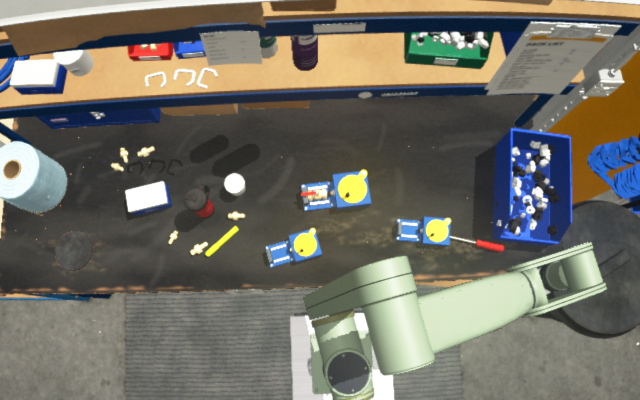

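View pics/scene1.png

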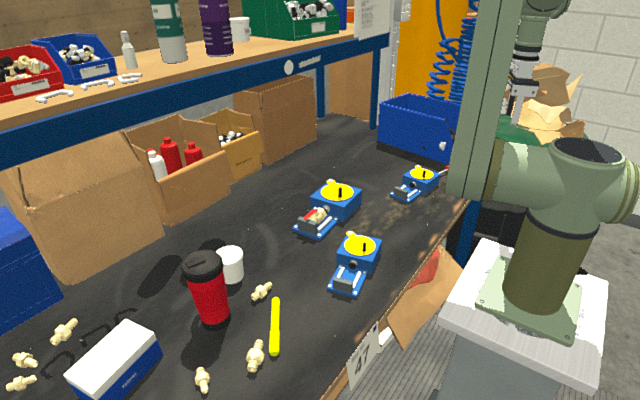

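The top view shows the largest clamp, holding the valve, at about (350,188). Its bed runs towards image left, with the red lever at (312,195). The scene view shows it at (330,205), and two smaller valveless clamps are decoys.

```bash
cat >> h.py <<'E'
from scipy.spatial.transform import Rotation as Ro
_g=grab
def grab(n,save=None):
    f=_g(n,save); f['rotation']=Ro.from_euler('xyz',f['rotation']).as_matrix(); return f
E
python3 - <<'E'
from h import *
f=grab('top'); im=f['frame']
print(f['camera_matrix'],f['distortion'])
hsv=cv2.cvtColor(im,cv2.COLOR_BGR2HSV)
def crop(m,b):
    z=np.zeros_like(m); x0,x1,y0,y1=b; z[y0:y1,x0:x1]=m[y0:y1,x0:x1]; return z
b=(295,378,163,218)
ye=crop(cv2.inRange(hsv,(22,120,120),(35,255,255)),b)
c=max(cv2.findContours(ye,0,1)[0],key=cv2.contourArea)
op=cv2.morphologyEx(ye,cv2.MORPH_OPEN,np.ones((11,11),np.uint8)); 
c2=max(cv2.findContours(op,0,1)[0],key=cv2.contourArea); (cx,cy),rad=cv2.minEnclosingCircle(c2); m=cv2.moments(c2)
cen=(m['m10']/m['m00'],m['m01']/m['m00'])
print('disc',cx,cy,rad,cen,onplane(f,cen,.0545))
bl=crop(cv2.inRange(hsv,(100,120,50),(125,255,255)),b)
al=cv2.morphologyEx(bl|ye,cv2.MORPH_CLOSE,np.ones((5,5),np.uint8))
h=al.copy(); h[:,:333]=0
rect=cv2.minAreaRect(max(cv2.findContours(h,0,1)[0],key=cv2.contourArea)); print('housing',rect,[onplane(f,p,.05)[:2].round(4).tolist() for p in cv2.boxPoints(rect)])
cv2.imwrite('pics/c1.png',cv2.resize(im[158:222,290:385],None,fx=8,fy=8,interpolation=cv2.INTER_CUBIC))
E
```

```text
[[505.71344154   0.         316.51399934]
 [  0.         505.71344154 196.10433282]
 [  0.           0.           1.        ]] [-0.16075281  0.          0.          0.          0.        ]
disc 353.20587158203125 187.08824157714844 14.152337074279785 (353.0335497835498, 187.13780663780662) [ 0.55438642 -0.06376484  0.0545    ]
housing ((350.06707763671875, 188.10365295410156), (35.33809280395508, 37.4362907409668), 83.6598129272461) [[0.6084, 0.0105], [0.6175, -0.1134], [0.4978, -0.1182], [0.4892, 0.0036]]
```

View pics/c1.png

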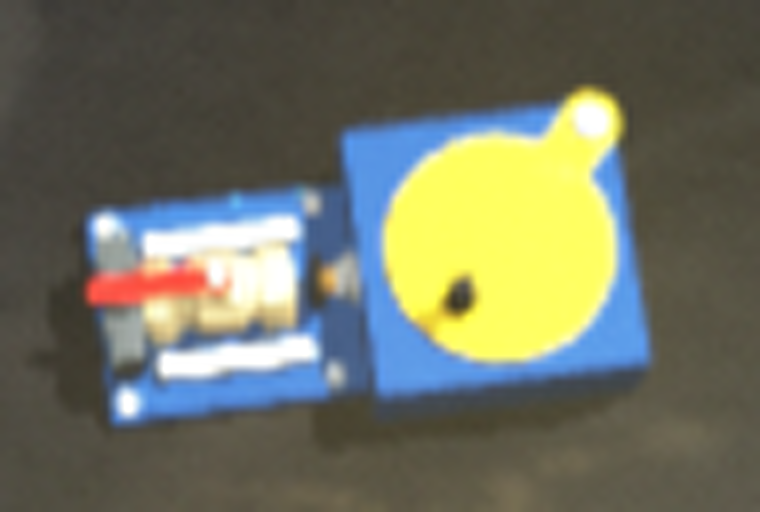

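The crop shows the pivot bolt at crop (590,118), the peg top at (460,290), the disc at (500,247), and the housing top corners at (343,130), (612,97), (650,362) and (378,398).

```bash
python3 - <<'E'
from h import *
f=grab('top')
P=lambda u,v,z: onplane(f,(u/8+290-.44,v/8+158-.44),z)[:2]
pc=[P(343,130,.05),P(612,97,.05),P(650,362,.05),P(378,398,.05)]
print('corners',np.round(pc,4), 'cen',np.mean(pc,0)); 
yv=(pc[0]-pc[1]+pc[3]-pc[2]); print('ang +y',np.arctan2(-yv[0],yv[1]))
d=pc[0]-pc[3]+pc[1]-pc[2]; print('ang +x',np.arctan2(d[1],d[0]))
piv=P(590,118,.057);peg=P(460,288,.0825);dc=P(500,247,.0545)
print('disc',dc,'piv',piv,'peg',peg,np.linalg.norm(piv-peg),np.linalg.norm(piv-dc))
print('bed end',P(100,315,.012))
# scene view
s=grab('scene','s2.png'); 
for n,p in(('disc',[*dc,.0545]),('piv',[*piv,.057]),('peg',[*peg,.0825])): print(n,proj(s,p))
x,y=proj(s,[*dc,.06]).astype(int)
cv2.imwrite('pics/c2.png',cv2.resize(s['frame'][y-40:y+60,x-60:x+50],None,fx=6,fy=6,interpolation=cv2.INTER_CUBIC));print(x-60,y-40)
E
```

```text
corners [[ 0.6038  0.0011]
 [ 0.6135 -0.1109]
 [ 0.5004 -0.119 ]
 [ 0.4902 -0.0075]] cen [ 0.55196938 -0.05906724]
ang +y 0.0887392952149095
ang +x 0.07325409901123102
disc [ 0.5501413  -0.06031951] piv [ 0.60273274 -0.1004425 ] peg [ 0.52661419 -0.04097107] 0.09659649950406665 0.06614917572428279
bed end [0.53889426 0.10472876]
disc [336.56980495 191.76778254]
piv [329.73501384 180.62054387]
peg [339.67964772 188.44327611]
276 150
```

View pics/c2.png

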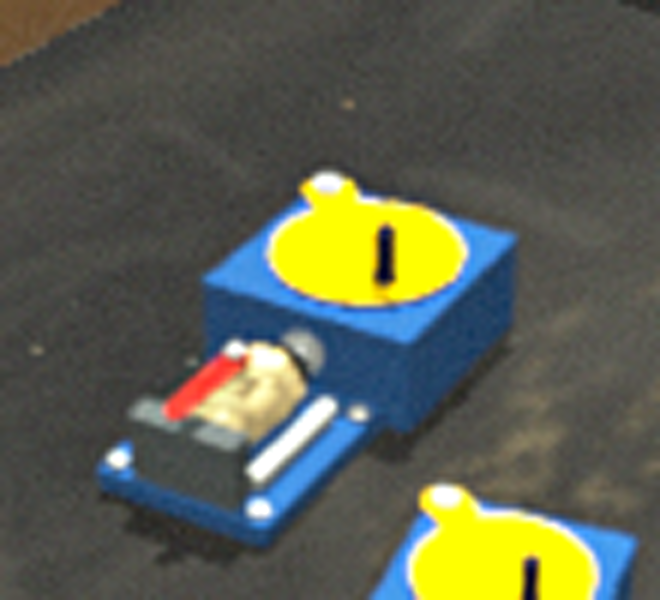

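The scene view agrees with the top view: disc (337,192), pivot (331,180.5), peg top (340,188). That puts the clamp at about (0.551, -0.060) with yaw 0.08, and the peg at about (0.528, -0.042).

drive_tool:
  plan:
    - {"gripper": -0.3, "x": 4, "y": -2.9, "z": 0, "turn": 0.1}
    - {"gripper": -0.3, "x": 8, "y": -5.8, "z": 0, "turn": 0.2}
    - {"gripper": -0.3, "x": 11.5, "y": -8.5, "z": 0, "turn": 0.3}
    - {"gripper": -0.3, "x": 15, "y": -11, "z": 0, "turn": 0.4}
    - {"gripper": -0.3, "x": 18.5, "y": -13.5, "z": 0, "turn": 0.5}
    - {"gripper": -0.3, "x": 22, "y": -16, "z": 0, "turn": 0.6}
    - {"gripper": -0.3, "x": 25, "y": -18, "z": 0, "turn": 0.7}
    - {"gripper": -0.3, "x": 28, "y": -20, "z": 0, "turn": 0.8}
    - {"gripper": -0.3, "x": 30, "y": -21.5, "z": 0, "turn": 0.9}
    - {"gripper": -0.3, "x": 30, "y": -21.5, "z": 0, "turn": 1.0}

```text
clock: 1.08
eef_pos: [0.4122, -0.222, 0.1778]
orientation: [-3.138, 0.0, -0.629]
ft_force: [-0.9, -0.2, -0.4]
opening: 0.0337
gripper_force: 0.0
```

```bash
cat >> h.py <<'E'
def go(x,y,z,yaw):
    o=r.get_obs(); p=o['eef_pos']; R=Ro.from_euler('xyz',o['orientation']).as_matrix()
    d=R.T@(np.array([x,y,z])-p)*100
    print('pos',p.round(4),'rpy',np.round(o['orientation'],3),'q6',round(o['joints'][5],2),'-> shift',d.round(2),'turn',round((o['orientation'][2]-yaw+np.pi)%(2*np.pi)-np.pi,3))
E
python3 -c "
from h import *
go(.528,-.042,.15,-.684)"
```

```text
pos [ 0.4122 -0.222   0.1778] rpy [-3.138  0.    -0.629] q6 1.52 -> shift [ -1.23 -21.36   2.85] turn 0.055
```

drive_tool:
  plan:
    - {"gripper": -0.3, "x": -0.2, "y": -3.6, "z": 0, "turn": 0.05}
    - {"gripper": -0.3, "x": -0.4, "y": -7.2, "z": 0.5, "turn": 0.05}
    - {"gripper": -0.3, "x": -0.6, "y": -11, "z": 1, "turn": 0.05}
    - {"gripper": -0.3, "x": -0.8, "y": -14.5, "z": 1.5, "turn": 0.05}
    - {"gripper": -0.3, "x": -1, "y": -18, "z": 2, "turn": 0.05}
    - {"gripper": -0.3, "x": -1.2, "y": -21.3, "z": 2.8, "turn": 0.05}
    - {"gripper": -0.3, "x": -1.2, "y": -21.3, "z": 2.8, "turn": 0.05}
    - {"gripper": -0.3, "x": -1.2, "y": -21.3, "z": 2.8, "turn": 0.05}

```text
clock: 1.75
eef_pos: [0.5254, -0.0472, 0.1489]
orientation: [3.14, 0.002, -0.678]
ft_force: [-0.3, -0.7, 0.1]
opening: 0.0329
gripper_force: 0.0
```

```bash
python3 -c "
from h import *
go(.528,-.042,.06,-.684)
f=grab('wrist','w1.png'); print(f['position'],proj(f,[.528,-.042,.0825]),proj(f,[.6015,-.101,.057]),proj(f,[.551,-.0595,.0545]))"
```

```text
pos [ 0.5254 -0.0472  0.1489] rpy [ 3.14e+00  2.00e-03 -6.78e-01] q6 2.0 -> shift [-0.11 -0.58  8.89] turn 0.006
[ 0.58688614 -0.09730966  0.35580917] [302.80971299 211.19074563] [302.64437974 101.36796529] [302.40447228 173.58819181]
```

View pics/w1.png

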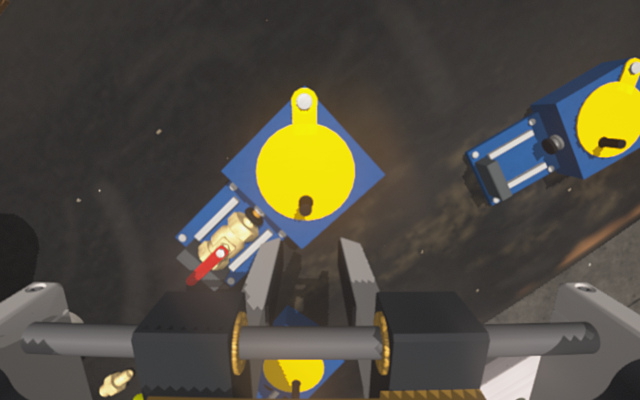

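The wrist view shows the pivot at (305,101), the disc at (306,171) and the peg at (306,198–214). All are within 3 px of prediction, and I'll refine from this view.

```bash
python3 -c "
from h import *
f=grab('wrist'); hsv=cv2.cvtColor(f['frame'],cv2.COLOR_BGR2HSV)
m=cv2.inRange(hsv,(22,120,120),(35,255,255)); m[:, :240]=0;m[:,370:]=0;m[240:]=0
m=cv2.morphologyEx(m,cv2.MORPH_CLOSE,np.ones((25,25),np.uint8))
m=cv2.morphologyEx(m,cv2.MORPH_OPEN,np.ones((41,41),np.uint8))
c=max(cv2.findContours(m,0,1)[0],key=cv2.contourArea); M=cv2.moments(c); u=(M['m10']/M['m00'],M['m01']/M['m00'])
dc=onplane(f,u,.0545);pv=onplane(f,(305,101),.058)
print('disc',u,dc,'piv',pv, np.linalg.norm(dc-pv), 'peg est',proj(f,[.528,-.042,.0825]),proj(f,[.528,-.042,.0545]))
d=(dc-pv)[:2];d/=np.linalg.norm(d);print('peg from piv',pv[:2]+.093*d,'ang',np.arctan2(d[1],d[0]))
for v in (197,206,214): print(onplane(f,(306,v),.0825)[:2])
"
```

```text
disc (303.8957982372616, 171.59999023413656) [ 0.5514235  -0.06302443  0.0545    ] piv [ 0.60021388 -0.10419175  0.058     ] 0.06393355117222842 peg est [301.69385753 211.80591062] [302.3880649  203.64119232]
peg from piv [ 0.52913509 -0.04421838] ang 2.440733035068801
[ 0.53610513 -0.05353468]
[ 0.52974662 -0.04835957]
[ 0.52401063 -0.04369084]
```

drive_tool:
  plan:
    - {"gripper": -0.3, "x": 0.1, "y": 0.2, "z": 2.5, "turn": 0}
    - {"gripper": -0.3, "x": 0.1, "y": 0.2, "z": 5, "turn": 0}
    - {"gripper": -0.3, "x": 0.1, "y": 0.2, "z": 7.5, "turn": 0}
    - {"gripper": -0.3, "x": 0.1, "y": 0.2, "z": 8.6, "turn": 0}
    - {"gripper": -0.3, "x": 0.1, "y": 0.2, "z": 8.6, "turn": 0}
    - {"gripper": -0.3, "x": 0.1, "y": 0.2, "z": 8.6, "turn": 0}

```text
clock: 2.35
eef_pos: [0.5249, -0.0518, 0.064]
orientation: [3.141, 0.0, -0.683]
ft_force: [0.1, -0.5, -1.0]
opening: 0.0328
gripper_force: 0.0
```

```bash
python3 -c "
from h import *
f=grab('wrist','w2.png')
go(.528,-.0445,.063,-.697)
c=np.array([.6005,-.1035]);o=r.get_obs();x,y=o['eef_pos'][:2];yaw0=o['orientation'][2]
print(o['eef_pos'],yaw0)
v=np.array([x,y])-c
v=v/np.linalg.norm(v)*.093
R=Ro.from_euler('xyz',o['orientation']).as_matrix()
# sweep in tool frame of the start
for k in range(1,20):
    a=.1*k; ca,sa=np.cos(a),np.sin(a); w=np.array([ca*v[0]-sa*v[1],sa*v[0]+ca*v[1]])+c
    d=R.T@np.array([*(w-[x,y]),0])*100; print(round(a,2),d[:2].round(2))
"
```

```text
pos [ 0.526  -0.0518  0.0651] rpy [-3.141e+00 -2.000e-03 -6.820e-01] q6 1.99 -> shift [-0.31 -0.69  0.21] turn 0.015
[ 0.52602962 -0.05183212  0.06508774] -0.6824278456489241
0.1 [-0.12  0.94]
0.2 [0.09 1.85]
0.3 [0.39 2.73]
0.4 [0.77 3.57]
0.5 [1.24 4.38]
0.6 [1.78 5.13]
0.7 [2.4  5.83]
0.8 [3.08 6.46]
0.9 [3.83 7.02]
1.0 [4.62 7.5 ]
1.1 [5.46 7.9 ]
1.2 [6.33 8.21]
1.3 [7.24 8.44]
1.4 [8.16 8.57]
1.5 [9.08 8.61]
1.6 [10.01  8.56]
1.7 [10.93  8.42]
1.8 [11.83  8.18]
1.9 [12.7   7.86]
```

View pics/w2.png

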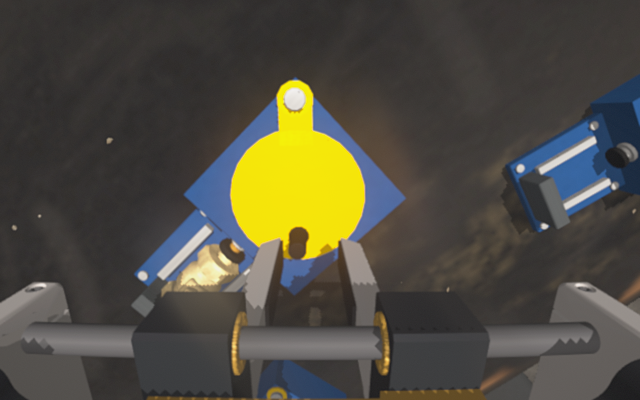

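The peg sits at (298,228–258) between the fingertips, whose inner edges are at (280,240) and (342,240), and nearer the left finger. I'll compare it with the projected TCP.

```bash
python3 -c "
from h import *
f=grab('wrist');o=r.get_obs();p=o['eef_pos'];R=Ro.from_euler('xyz',o['orientation']).as_matrix()
print(p,'tcp px',proj(f,p),'tcp up to .0825',proj(f,[p[0],p[1],.0825]))
for s in(-1,1): print(s,'finger inner tip',proj(f,p+R@[0,s*.0164,0]))
for q in([.528,-.0445],[.527,-.047],[.53,-.048]): print(q,'top',proj(f,q+[.0825]),'base',proj(f,q+[.0545]))
im=f['frame'][225:262,285:312]; g=im.max(2); ys,xs=np.where(g<60); print(xs.mean()+285,ys.min()+225,ys.max()+225)
print('piv',onplane(f,(295,98),.058),'top px',onplane(f,(298,235),.0825),'tcp-frame',R.T@(onplane(f,(298,235),.0825)-p)*1000)
"
```

```text
[ 0.52663413 -0.05176485  0.06562718] tcp px [308.47915985 236.50964911] tcp up to .0825 [308.32926809 245.94580259]
-1 finger inner tip [284.56019245 236.51548668]
1 finger inner tip [332.3990307  236.48864794]
[0.528, -0.0445] top [298.15264023 251.07389181] base [299.56958992 235.61026363]
[0.527, -0.047] top [302.17248376 249.91390065] base [303.12409034 234.56896568]
[0.53, -0.048] top [300.38229038 245.59414546] base [301.54640773 230.69708802]<string>:7: RuntimeWarning: Mean of empty slice.
  ret = ret.dtype.type(ret / rcount)
Traceback (most recent call last):
ValueError: zero-size array to reduction operation minimum which has no identity
```

drive_tool:
  plan:
    - {"gripper": -0.3, "x": -0.1, "y": 0.95, "z": 0, "turn": -0.1}
    - {"gripper": -0.3, "x": 0.1, "y": 1.85, "z": 0, "turn": -0.2}
    - {"gripper": -0.3, "x": 0.4, "y": 2.75, "z": 0, "turn": -0.3}
    - {"gripper": -0.3, "x": 0.8, "y": 3.6, "z": 0, "turn": -0.4}
    - {"gripper": -0.3, "x": 1.25, "y": 4.4, "z": 0, "turn": -0.5}
    - {"gripper": -0.3, "x": 1.8, "y": 5.15, "z": 0, "turn": -0.6}
    - {"gripper": -0.3, "x": 2.4, "y": 5.85, "z": 0, "turn": -0.7}
    - {"gripper": -0.3, "x": 3.1, "y": 6.45, "z": 0, "turn": -0.8}
    - {"gripper": -0.3, "x": 3.85, "y": 7.0, "z": 0, "turn": -0.9}
    - {"gripper": -0.3, "x": 4.6, "y": 7.5, "z": 0, "turn": -1.0}

```text
clock: 3.28
eef_pos: [0.5153, -0.1394, 0.066]
orientation: [3.139, -0.003, 0.324]
ft_force: [-0.0, -0.2, 0.7]
opening: 0.0332
gripper_force: 0.0
```

```bash
python3 -c "
from h import *
f=grab('wrist','w3.png')
c=np.array([.6005,-.1035]);o=r.get_obs();x,y=o['eef_pos'][:2];yaw0=o['orientation'][2]
v=np.array([x,y])-c
print(o['eef_pos'],yaw0,o['ft_force'],np.linalg.norm(v),'tool swing',np.arctan2(v[1],v[0])-2.445,yaw0+.697)
v=v/np.linalg.norm(v)*.093
R=Ro.from_euler('xyz',[np.pi,0,yaw0]).as_matrix()
for k in range(1,11):
    a=.1*k; ca,sa=np.cos(a),np.sin(a); w=np.array([ca*v[0]-sa*v[1],sa*v[0]+ca*v[1]])+c
    d=R.T@np.array([*(w-[x,y]),0])*100; print(round(a,2),d[:2].round(2))
"
```

```text
[ 0.51607231 -0.14095544  0.06620065] 0.3257880854003994 [-0.16482436 -1.03085089 -0.09935355] 0.09236311296085338 tool swing -5.169040910001915 1.0227880854003994
0.1 [0.07 0.93]
0.2 [0.29 1.83]
0.3 [0.6 2.7]
0.4 [1.   3.54]
0.5 [1.48 4.34]
0.6 [2.04 5.09]
0.7 [2.66 5.77]
0.8 [3.36 6.39]
0.9 [4.11 6.94]
1.0 [4.91 7.41]
```

View pics/w3.png

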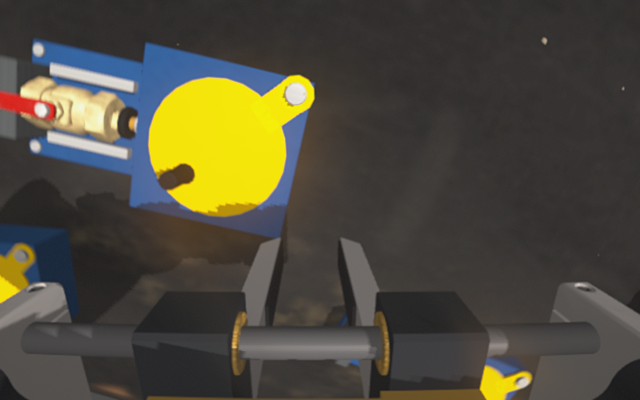

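In this view the guard has not moved: pivot (295,93), disc (217,148), peg at (178,176). The finger missed the peg, so I'll check the tool against the fixture from outside.

```bash
python3 -c "
from h import *
o=r.get_obs();p=o['eef_pos']
s=grab('scene');t=grab('top')
us=proj(s,p);ut=proj(t,p);print(us,ut,p)
a,b=us.astype(int),ut.astype(int)
A=cv2.resize(s['frame'][a[1]-60:a[1]+40,a[0]-40:a[0]+40],None,fx=5,fy=6,interpolation=2)
B=cv2.resize(t['frame'][b[1]-50:b[1]+50,b[0]-40:b[0]+40],None,fx=5,fy=6,interpolation=2)
cv2.circle(A,(200+int(5*(us[0]-a[0])),360+int(6*(us[1]-a[1]))),3,(255,0,255),-1)
cv2.circle(B,(200+int(5*(ut[0]-b[0])),300+int(6*(ut[1]-b[1]))),3,(255,0,255),-1)
cv2.imwrite('pics/c3.png',np.hstack([A,B]))
"
```

```text
[361.14020222 180.4910439 ] [377.7529613  196.68829163] [ 0.51607231 -0.14095544  0.06620065]
```

View pics/c3.png

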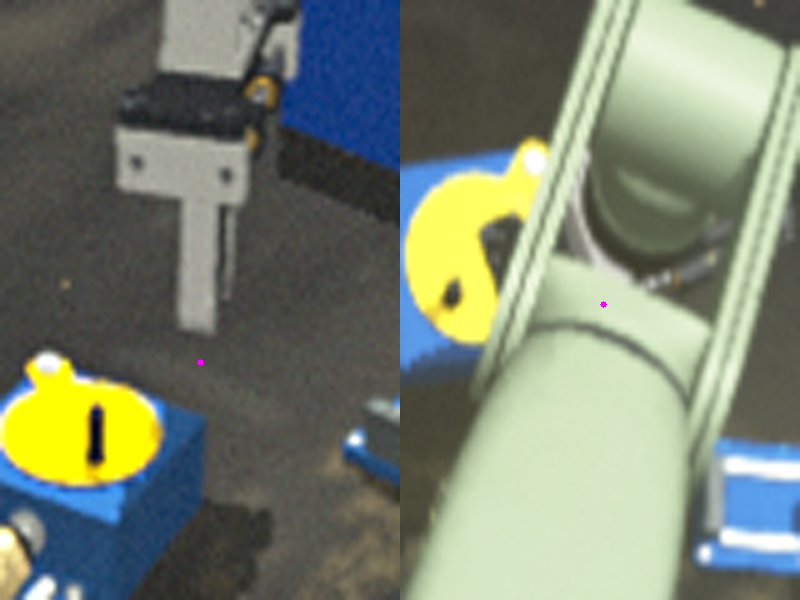

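The scene crop shows the fingertips at crop (197,330) and (225,298), whose midpoint is well above the projected TCP at (200,362). So the real tips sit higher than the reported TCP, and I'll triangulate to find by how much.

```bash
python3 -c "
from h import *
o=r.get_obs();p=o['eef_pos'];R=Ro.from_euler('xyz',o['orientation']).as_matrix()
s=grab('scene');w=grab('wrist')
A=lambda u,v:(361-40+u/5,180-60+v/6)
for dz in(0,.01,.02,.03,.04):
  q=p+[0,0,dz]
  print(dz,[ (np.round([(x[0]-321)*5,(x[1]-120)*6])).tolist() for x in (proj(s,q+R@[0,s_*.0225,0]) for s_ in(-1,1))], [proj(w,q+R@[.008,s_*.0165,0]).round(0).tolist() for s_ in(-1,1)])
def tri(f1,u1,f2,u2):
  o1,d1=ray(f1,u1);o2,d2=ray(f2,u2);t=np.linalg.lstsq(np.c_[d1,-d2],o2-o1,rcond=None)[0];a=o1+t[0]*d1;b=o2+t[1]*d2;return (a+b)/2,np.linalg.norm(a-b)
for a,b in(((197,330),(271,242)),((225,298),(349,242))):
  x,e=tri(s,A(*a),w,b);print(x,e,R.T@(x-p)*1000)
print(r.get_obs()['eef_pos'],w['position'],R.T@(w['position']-p))
"
```

```text
0 [[192.0, 387.0], [209.0, 346.0]] [[286.0, 224.0], [334.0, 224.0]]
0.01 [[193.0, 370.0], [209.0, 328.0]] [[284.0, 229.0], [335.0, 229.0]]
0.02 [[193.0, 352.0], [210.0, 311.0]] [[283.0, 235.0], [337.0, 235.0]]
0.03 [[194.0, 333.0], [211.0, 293.0]] [[282.0, 241.0], [338.0, 241.0]]
0.04 [[195.0, 315.0], [212.0, 275.0]] [[281.0, 247.0], [340.0, 247.0]]
[ 0.51073185 -0.11759928  0.09497005] 0.00871702216414299 [  2.63434214 -21.63737905 -29.49273179]
[ 0.52127427 -0.16496908  0.08817039] 0.012619479051253912 [ -2.05470976  26.65077142 -22.5976025 ]
[ 0.51417793 -0.13798649  0.0647224 ] [ 0.58871133 -0.1145822   0.27221541] [ 7.81497795e-02  7.70993582e-05 -2.06500414e-01]
```

Both views agree that the real fingertips are about 29 mm above the reported TCP, so they passed over the peg. I'll go back to the peg and allow for that.

```bash
python3 -c "
from h import *
go(.529,-.0455,.066,-.697)
go(.529,-.0455,.066,-.697)"
```

```text
pos [ 0.5142 -0.138   0.0647] rpy [ 3.141e+00 -1.000e-03  3.170e-01] q6 0.83 -> shift [ 4.29 -8.33 -0.13] turn 1.014
pos [ 0.5142 -0.138   0.0647] rpy [ 3.141e+00 -1.000e-03  3.170e-01] q6 0.83 -> shift [ 4.29 -8.33 -0.13] turn 1.014
```

drive_tool:
  plan:
    - {"gripper": -0.3, "x": 0.4, "y": -1, "z": 0, "turn": 0.11}
    - {"gripper": -0.3, "x": 0.9, "y": -2, "z": 0, "turn": 0.22}
    - {"gripper": -0.3, "x": 1.4, "y": -3, "z": 0, "turn": 0.33}
    - {"gripper": -0.3, "x": 1.9, "y": -4, "z": 0, "turn": 0.44}
    - {"gripper": -0.3, "x": 2.4, "y": -5, "z": 0, "turn": 0.55}
    - {"gripper": -0.3, "x": 2.9, "y": -6, "z": 0, "turn": 0.66}
    - {"gripper": -0.3, "x": 3.4, "y": -7, "z": 0, "turn": 0.77}
    - {"gripper": -0.3, "x": 4, "y": -8, "z": 0, "turn": 0.88}
    - {"gripper": -0.3, "x": 4.3, "y": -8.4, "z": 0, "turn": 1.0}
    - {"gripper": -0.3, "x": 4.3, "y": -8.4, "z": 0, "turn": 1.0}

```text
clock: 4.37
eef_pos: [0.5282, -0.0431, 0.064]
orientation: [-3.141, -0.0, -0.682]
ft_force: [-0.5, 0.4, 0.1]
opening: 0.0329
gripper_force: 0.0
```

```bash
python3 -c "
from h import *
f=grab('wrist')
go(.529,-.0455,.066,-.697)
f=grab('wrist','w4.png')
go(.529,-.0455,.066,-.697)"
```

```text
pos [ 0.5281 -0.0438  0.064 ] rpy [-3.141 -0.    -0.678] q6 2.0 -> shift [ 0.17  0.08 -0.2 ] turn 0.019
pos [ 0.5281 -0.0443  0.064 ] rpy [ 3.142 -0.    -0.678] q6 2.0 -> shift [ 0.15  0.03 -0.2 ] turn 0.019
```

View pics/w4.png

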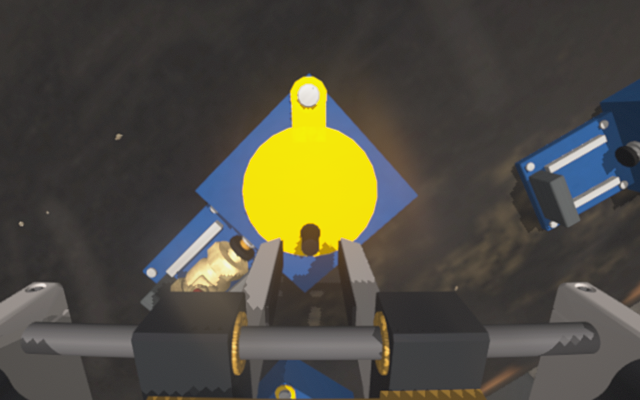

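The peg, at (310,240), is now centred between the fingertips, so I'll descend 28 mm and swing.

drive_tool:
  plan:
    - {"gripper": -0.3, "x": 0.1, "y": 0, "z": 1.4, "turn": 0}
    - {"gripper": -0.3, "x": 0.1, "y": 0, "z": 2.8, "turn": 0}
    - {"gripper": -0.3, "x": 0.1, "y": 0, "z": 2.8, "turn": 0}
    - {"gripper": -0.3, "x": 0.1, "y": 0, "z": 2.8, "turn": 0}

```text
clock: 4.8
eef_pos: [0.5278, -0.0455, 0.0351]
orientation: [3.141, 0.002, -0.68]
ft_force: [0.3, -0.1, -0.6]
opening: 0.0327
gripper_force: 0.0
```

```bash
cat > sw.py <<'E'
from h import *
import sys
f=grab('wrist'); sg=float(sys.argv[1])
c=np.array([.6005,-.1035]);o=r.get_obs();x,y=o['eef_pos'][:2];yaw0=o['orientation'][2]
v=np.array([x,y])-c
print(o['eef_pos'],yaw0,o['ft_force'],np.linalg.norm(v))
v=v/np.linalg.norm(v)*.093
R=Ro.from_euler('xyz',[np.pi,0,yaw0]).as_matrix()
for k in range(1,11):
    a=sg*.105*k; ca,sa=np.cos(a),np.sin(a); w=np.array([ca*v[0]-sa*v[1],sa*v[0]+ca*v[1]])+c
    d=R.T@np.array([*(w-[x,y]),0])*100; print(round(a,2),d[:2].round(2))
def ang(f):
    hsv=cv2.cvtColor(f['frame'],cv2.COLOR_BGR2HSV); m=cv2.inRange(hsv,(22,120,120),(35,255,255)); m[250:]=0
    m=cv2.morphologyEx(m,cv2.MORPH_CLOSE,np.ones((25,25),np.uint8)); m=cv2.morphologyEx(m,cv2.MORPH_OPEN,np.ones((51,51),np.uint8))
    q=cv2.moments(m); 
    if q['m00']==0: return None
    P=onplane(f,(q['m10']/q['m00'],q['m01']/q['m00']),.0545)[:2]; return P,(np.arctan2(*(P-c)[::-1])-2.445)%(2*np.pi)
print('guard',ang(f))
E
python3 sw.py 1
```

```text
[ 0.5287746  -0.04568273  0.03590756] -0.6806805245748784 [0.19570354 0.15818493 0.05836781] 0.09212692362931482
0.1 [-0.03  0.97]
0.21 [0.12 1.94]
0.32 [0.38 2.88]
0.42 [0.73 3.79]
0.53 [1.18 4.66]
0.63 [1.71 5.48]
0.73 [2.33 6.23]
0.84 [3.02 6.92]
0.94 [3.78 7.53]
1.05 [4.6  8.06]
guard (array([ 0.55583235, -0.06644102]), np.float64(0.004025991241619398))
```

drive_tool:
  plan:
    - {"gripper": -0.3, "x": 0, "y": 0.95, "z": 0, "turn": -0.1}
    - {"gripper": -0.3, "x": 0.1, "y": 1.9, "z": 0, "turn": -0.21}
    - {"gripper": -0.3, "x": 0.4, "y": 2.9, "z": 0, "turn": -0.32}
    - {"gripper": -0.3, "x": 0.7, "y": 3.8, "z": 0, "turn": -0.42}
    - {"gripper": -0.3, "x": 1.2, "y": 4.65, "z": 0, "turn": -0.53}
    - {"gripper": -0.3, "x": 1.7, "y": 5.5, "z": 0, "turn": -0.63}
    - {"gripper": -0.3, "x": 2.3, "y": 6.2, "z": 0, "turn": -0.73}
    - {"gripper": -0.3, "x": 3.0, "y": 6.9, "z": 0, "turn": -0.84}
    - {"gripper": -0.3, "x": 3.8, "y": 7.5, "z": 0, "turn": -0.94}
    - {"gripper": -0.3, "x": 4.6, "y": 8.05, "z": 0, "turn": -1.05}

```text
clock: 5.68
eef_pos: [0.5149, -0.1377, 0.0371]
orientation: [3.14, -0.002, 0.374]
ft_force: [0.1, 0.7, -0.5]
opening: 0.0328
gripper_force: 0.4
```

```bash
python3 sw.py 1
```

```text
[ 0.51577843 -0.13959344  0.03735232] 0.3769855238689146 [ 0.37167613 -0.83605258  0.81423848] 0.0920895298504497
0.1 [-0.01  0.98]
0.21 [0.16 1.94]
0.32 [0.44 2.87]
0.42 [0.81 3.77]
0.53 [1.28 4.63]
0.63 [1.83 5.43]
0.73 [2.47 6.17]
0.84 [3.18 6.85]
0.94 [3.95 7.44]
1.05 [4.79 7.95]
guard (array([ 0.54699204, -0.11758532]), np.float64(0.9539910778870864))
```

Guard is moving now (0.95 rad).

drive_tool:
  plan:
    - {"gripper": -0.3, "x": 0, "y": 1, "z": 0, "turn": -0.1}
    - {"gripper": -0.3, "x": 0.15, "y": 1.95, "z": 0, "turn": -0.21}
    - {"gripper": -0.3, "x": 0.45, "y": 2.85, "z": 0, "turn": -0.32}
    - {"gripper": -0.3, "x": 0.8, "y": 3.75, "z": 0, "turn": -0.42}
    - {"gripper": -0.3, "x": 1.3, "y": 4.65, "z": 0, "turn": -0.53}
    - {"gripper": -0.3, "x": 1.8, "y": 5.45, "z": 0, "turn": -0.63}
    - {"gripper": -0.3, "x": 2.5, "y": 6.15, "z": 0, "turn": -0.73}
    - {"gripper": -0.3, "x": 3.2, "y": 6.85, "z": 0, "turn": -0.84}
    - {"gripper": -0.3, "x": 4.0, "y": 7.45, "z": 0, "turn": -0.94}
    - {"gripper": -0.3, "x": 4.4, "y": 7.7, "z": 0, "turn": -1.0}

```text
clock: 6.57
eef_pos: [0.5839, -0.1936, 0.0368]
orientation: [3.14, 0.001, 1.371]
ft_force: [-1.0, 0.8, -0.1]
opening: 0.0329
gripper_force: 0.3
```

```bash
python3 sw.py 1; sleep 0; python3 sw.py 1 | tail -1
```

```text
[ 0.58458656 -0.19366158  0.03686246] 1.3719409062089363 [ 0.99252467 -0.25221675 -0.4175354 ] 0.09155516333563604
0.1 [-0.07  0.98]
0.21 [0.11 1.94]
0.32 [0.38 2.87]
0.42 [0.76 3.78]
0.53 [1.22 4.63]
0.63 [1.77 5.44]
0.73 [2.41 6.18]
0.84 [3.11 6.85]
0.94 [3.89 7.45]
1.05 [4.72 7.96]
guard (array([ 0.58321676, -0.15712293]), np.float64(1.9555913992776137))
guard (array([ 0.58389948, -0.1571324 ]), np.float64(1.9672175485713765))
```

drive_tool:
  plan:
    - {"gripper": -0.3, "x": 0, "y": -0.7, "z": 0, "turn": 0}
    - {"gripper": -0.3, "x": 0, "y": -0.7, "z": -2.5, "turn": 0}
    - {"gripper": -0.2, "x": 0, "y": -0.7, "z": -5, "turn": 0}
    - {"gripper": -0.06, "x": 0, "y": -0.7, "z": -7, "turn": 0}
    - {"gripper": -0.06, "x": 0, "y": -0.7, "z": -7, "turn": 0}

```text
clock: 7.08
eef_pos: [0.5786, -0.1928, 0.1114]
orientation: [3.132, 0.002, 1.367]
ft_force: [0.6, -0.2, 1.0]
opening: 0.0435
gripper_force: 0.0
```

```bash
python3 sw.py 1 | tail -1; python3 -c "
from h import *
go(.551,-.061,.105,1.37)"
```

```text
guard (array([ 0.58995944, -0.16425159]), np.float64(2.0955966157741086))
pos [ 0.5773 -0.1922  0.1089] rpy [3.136e+00 2.000e-03 1.367e+00] q6 -0.26 -> shift [12.32 -5.23  0.34] turn -0.003
```

drive_tool:
  plan:
    - {"gripper": -0.06, "x": 3.5, "y": -1.5, "z": 0, "turn": 0}
    - {"gripper": -0.06, "x": 7, "y": -3, "z": 0, "turn": 0}
    - {"gripper": -0.06, "x": 10, "y": -4.2, "z": 0, "turn": 0}
    - {"gripper": -0.06, "x": 12.3, "y": -5.2, "z": 0.3, "turn": 0}
    - {"gripper": -0.06, "x": 12.3, "y": -5.2, "z": 0.3, "turn": 0}
    - {"gripper": -0.06, "x": 12.3, "y": -5.2, "z": 0.3, "turn": 0}

```text
clock: 7.63
eef_pos: [0.5477, -0.0591, 0.1011]
orientation: [-3.139, 0.0, 1.37]
ft_force: [0.8, 0.3, -0.1]
opening: 0.0442
gripper_force: 0.0
```

```bash
cat > kn.py <<'E'
from h import *
f=grab('wrist','k.png'); o=r.get_obs(); p=o['eef_pos'];R=Ro.from_euler('xyz',o['orientation']).as_matrix()
hsv=cv2.cvtColor(f['frame'],cv2.COLOR_BGR2HSV); m=cv2.inRange(hsv,(5,150,90),(17,255,255)); m[285:]=0
for c in sorted(cv2.findContours(m,0,1)[0],key=cv2.contourArea)[-3:]:
    b=cv2.boundingRect(c); q=cv2.moments(c)
    if q['m00']<50: continue
    u=(q['m10']/q['m00'],q['m01']/q['m00']); P=onplane(f,u,.044); print(cv2.contourArea(c),b,u,P,'tool mm',R.T@(P-p)*1000)
print('pred',proj(f,[.551,-.061,.044]),p)
cv2.imwrite('pics/kc.png',f['frame'])
E
python3 kn.py
```

```text
93.5 (300, 190, 28, 15) (312.777183600713, 194.55080213903744) [ 0.55284577 -0.04525848  0.044     ] tool mm [15.66381555  1.34814829 57.605143  ]
pred [314.27829544 212.45369656] [ 0.5484978  -0.06032804  0.10161535]
```

```bash
python3 -c "
import cv2;im=cv2.imread('pics/k.png');h=cv2.cvtColor(im,cv2.COLOR_BGR2HSV)
for v in range(150,275,6): print(v,' '.join('%3d/%3d/%3d'%tuple(h[v,u]) for u in range(270,356,9)))"
```

```text
150 108/137/173 110/121/145 112/ 79/145 109/134/177 109/130/176 109/132/176 109/133/173 109/135/174 104/149/243 104/149/243
156 109/127/150 109/136/175 109/132/176 109/132/176 109/130/173 103/143/246 109/132/174 109/134/173 104/145/243 104/148/243
162 109/138/174 109/135/172 109/131/173 110/128/175 110/125/171 110/133/186 110/130/180 110/131/175 104/144/244 103/147/244
168 104/145/243 104/144/243 105/142/243 105/142/245 104/141/244 105/146/243  17/  7/255 104/142/245 104/141/244 103/145/244
174 104/144/242 105/145/243 105/140/243 125/ 13/243 103/  9/247 104/144/243  30/  1/248 104/136/244 104/138/245 104/141/244
180 105/146/242 104/142/243 105/135/243 111/130/173 111/118/177 109/136/225 104/134/244 104/135/244 103/135/245 110/128/179
186 105/144/243 105/141/243  25/  6/255 111/118/179 113/ 70/186   5/  7/223 104/111/245 104/131/245 104/132/245 110/122/177
192 109/144/204 105/140/243 104/144/245 112/117/178   7/129/214   8/158/220  18/  5/246 104/131/245 103/131/245 111/118/177
198 109/146/218 105/138/244 104/135/245 120/ 20/206  17/173/250  30/161/247  12/170/245 103/107/246 103/129/
[... 803 characters left out ...]
/104/160 112/107/176 112/103/176 113/100/176 117/ 60/135 120/ 41/123  12/ 28/184
246 141/ 28/ 91 107/145/238 112/ 98/138 114/ 87/138 116/ 76/135 117/ 64/132 119/ 56/128 120/ 45/125 120/ 39/123  16/ 39/123
252 139/ 34/ 82 104/142/243 108/143/226 113/ 86/136 115/ 73/133 116/ 66/132 118/ 54/128 117/ 44/123 109/124/233  18/ 59/104
258 138/ 31/ 83 104/142/243 104/140/243 105/136/244 110/120/191 113/ 82/146 111/110/194 104/123/245 104/120/244  20/ 68/108
264 143/ 28/ 82 104/143/243 104/141/243 105/133/243 105/131/244 104/128/244 104/124/245 104/120/245 104/118/244  22/ 75/109
270 154/ 23/ 78 105/143/243 104/141/243 104/138/242 104/130/243 104/126/244 104/123/245 105/124/248   5/ 13/116  22/ 83/111
```

```bash
sed -i 's/(5,150,90),(17,255,255)/(5,60,150),(36,255,255)/; s/m\[285:\]=0/m[285:]=0; m[:,:285]=0; m[:,345:]=0; m[:185]=0; m=cv2.morphologyEx(m,cv2.MORPH_CLOSE,np.ones((9,9),np.uint8))/' kn.py; python3 kn.py;python3 -c "
import cv2;im=cv2.imread('pics/k.png');h=cv2.cvtColor(im,cv2.COLOR_BGR2HSV)
m=cv2.inRange(h,(5,60,150),(36,255,255))
for v in range(184,234,2): print(v,''.join('#' if (x and h[v,290+i,0]>20) else '+' if x else '.' for i,x in enumerate(m[v,290:340])))"
```

```text
85.5 (330, 273, 15, 12) (339.0311890838206, 280.15984405458084) [ 0.56140193 -0.13053682  0.044     ] tool mm [-65.52801432  26.10217177  58.01399919]
894.0 (297, 188, 33, 37) (312.81319910514543, 206.20879940343028) [ 0.5517811  -0.05668362  0.044     ] tool mm [ 4.87639454  1.8107364  58.00192506]
pred [312.91736434 211.12520217] [ 0.54908859 -0.06107799  0.10200622]
184 ..................................................
186 ..................................................
188 ...................+++++++++......................
190 ...............++++++++++++++++...................
192 ............++++++++++++++++++++++................
194 ...........++++++++++++++++++++++++...............
196 .........++++++++##############+++++..............
198 .........++++#####################+++.............
200 ........++++########################++............
202 ........++############################............
204 ........+##############################...........
206 ........+##############################...........
208 .......+###############################+..........
210 .......+########....###################...........
212 ........##..........###################...........
214 .................#####################............
216 .........+############################............
218 ...........#########################..............
220 ............+######################...............
222 ...............#################..................
224 ....................+########+....................
226 ..................................................
228 ..................................................
230 ..................................................
232 ..................................................
```

```bash
cat > av.py <<'E'
from h import *
import sys
P=[];F=[];T=[];Y=[]
for i in range(int(sys.argv[1])):
    grab('wrist'); o=r.get_obs(); P.append(o['eef_pos']);F.append(o['ft_force']);T.append(o['torque']);Y.append(o['orientation'][2])
p=np.mean(P,0); y=np.mean(Y); print('pos',p.round(4),'sd',np.std(P,0).round(4),'F',np.mean(F,0).round(2),'T',np.mean(T,0).round(3),'Tsd',np.std(T,0)[2].round(3),'yaw',y.round(3),'q6',o['joints'][5].round(2),'open',o['opening'].round(4),'g',o['gripper_force'])
R=Ro.from_euler('xyz',[np.pi,0,y]).as_matrix(); print('knob tool cm',(R.T@(np.array([.5513,-.0603,p[2]])-p)*100).round(2))
E
python3 av.py 6
```

```text
Traceback (most recent call last):
  File "av.py", line 6, in <module>
    p=np.mean(P,0); y=np.mean(Y); print('pos',p.round(4),'sd',np.std(P,0).round(4),'F',np.mean(F,0).round(2),'T',np.mean(T,0).round(3),'Tsd',np.std(T,0)[2].round(3),'yaw',y.round(3),'q6',o['joints'][5].round(2),'open',o['opening'].round(4),'g',o['gripper_force'])
                                                                                                                                                                                                                          ^^^^^^^^^^^^^^^^^^
AttributeError: 'float' object has no attribute 'round'
```

```bash
sed -i "s/o\['opening'\].round(4)/round(o['opening'],4)/" av.py; python3 av.py 6
```

```text
pos [ 0.5497 -0.0609  0.1027] sd [0.     0.0002 0.    ] F [ 0.15  0.07 -0.08] T [-0.016 -0.062  0.013] Tsd 0.03 yaw 1.368 q6 -0.06 open 0.0444 g 0.0
knob tool cm [0.09 0.14 0.  ]
```

drive_tool:
  plan:
    - {"gripper": -0.06, "x": 0.1, "y": 0.15, "z": 3, "turn": 0}
    - {"gripper": -0.06, "x": 0.1, "y": 0.15, "z": 6, "turn": 0}
    - {"gripper": -0.06, "x": 0.1, "y": 0.15, "z": 7, "turn": 0}
    - {"gripper": -0.06, "x": 0.1, "y": 0.15, "z": 7, "turn": 0}
    - {"gripper": -0.06, "x": 0.1, "y": 0.15, "z": 7, "turn": 0}

```text
clock: 8.75
eef_pos: [0.551, -0.0597, 0.0326]
orientation: [-3.14, -0.0, 1.369]
ft_force: [-0.6, -0.4, 1.3]
opening: 0.0444
gripper_force: 0.0
```

```bash
python3 av.py 3; python3 -c "
from h import *
f=grab('wrist','k2.png'); s=grab('scene')
p=r.get_obs()['eef_pos'];a=proj(s,p+[0,0,.03]).astype(int)
A=cv2.resize(s['frame'][a[1]-30:a[1]+36,a[0]-33:a[0]+33],(400,400),interpolation=2)
B=cv2.resize(f['frame'][150:300,240:390],(400,400),interpolation=2)
cv2.imwrite('pics/c4.png',np.hstack([A,B]))
print('wrist knob top',proj(f,[.5513,-.0603,.044]),'scene scale',a)
q=p+[0,0,.029]
print([((proj(s,z)-a+[33,30])*400/66).round(0) for z in ([.5513,-.0603,.044],q)])
"
```

```text
pos [ 0.5527 -0.0602  0.0343] sd [0.0003 0.0001 0.0004] F [0.38 0.16 0.09] T [-0.044 -0.07   0.024] Tsd 0.027 yaw 1.369 q6 -0.06 open 0.0438 g 0.0
knob tool cm [-0.04 -0.14 -0.  ]
wrist knob top [307.15276663 240.13629923] scene scale [335 188]
[array([207., 223.]), array([205., 187.])]
```

View pics/c4.png

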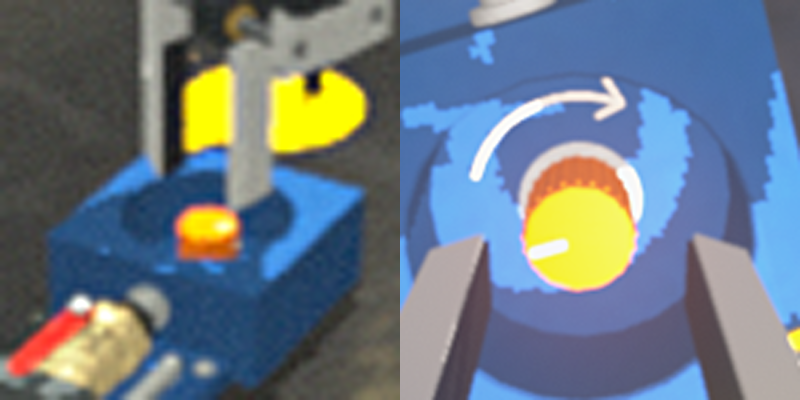

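The wrist crop shows the well open, with the knob top at (180,240) in crop pixels, exactly where predicted. The finger inner edges are at x 87 and 295, so the fingers must shift about 2.5 mm towards -y. I'll check the x offset numerically.

```bash
python3 -c "
from h import *
f=grab('wrist');o=r.get_obs();p=o['eef_pos'];R=Ro.from_euler('xyz',o['orientation']).as_matrix()
for dz in(.025,.03):
  for x in (.008,.006): print(dz,x,[proj(f,p+[0,0,dz]+R@[x,s*.022,0]).round(1).tolist() for s in(-1,1)],'obs (272.6,239)(350.6,238)')
"; python3 av.py 1
```

```text
0.025 0.008 [[273.1, 236.6], [345.7, 236.6]] obs (272.6,239)(350.6,238)
0.025 0.006 [[273.2, 239.7], [345.6, 239.7]] obs (272.6,239)(350.6,238)
0.03 0.008 [[272.2, 239.7], [346.6, 239.6]] obs (272.6,239)(350.6,238)
0.03 0.006 [[272.3, 242.8], [346.5, 242.8]] obs (272.6,239)(350.6,238)
pos [ 0.5523 -0.0601  0.034 ] sd [0. 0. 0.] F [-0.06  0.24 -0.52] T [-0.04  -0.028  0.019] Tsd 0.0 yaw 1.369 q6 -0.06 open 0.0445 g 0.0
knob tool cm [-0.04 -0.09 -0.  ]
```

drive_tool:
  plan:
    - {"gripper": -0.06, "x": 0, "y": -0.18, "z": 0.5, "turn": 0}
    - {"gripper": -0.06, "x": 0, "y": -0.18, "z": 1.5, "turn": 0}
    - {"gripper": -0.06, "x": 0, "y": -0.18, "z": 2.5, "turn": 0}
    - {"gripper": -0.06, "x": 0, "y": -0.18, "z": 3.5, "turn": 0}
    - {"gripper": -0.06, "x": 0, "y": -0.18, "z": 4.1, "turn": 0}
    - {"gripper": -0.06, "x": 0, "y": -0.18, "z": 4.1, "turn": 0}

```text
clock: 9.6
eef_pos: [0.5472, -0.0589, -0.0109]
orientation: [-3.137, -0.0, 1.369]
ft_force: [0.6, -0.2, 0.2]
opening: 0.0446
gripper_force: 0.0
```

```bash
python3 av.py 3
```

```text
pos [ 0.5489 -0.0593 -0.0091] sd [0.0006 0.0001 0.0006] F [ 0.02 -0.21  0.33] T [-0.037 -0.078  0.007] Tsd 0.038 yaw 1.369 q6 -0.06 open 0.0443 g 0.0
knob tool cm [-0.05  0.25  0.  ]
```

drive_tool:
  plan:
    - {"gripper": -1, "x": 0, "y": 0, "z": 0, "turn": 0}
    - {"gripper": -1, "x": 0, "y": 0, "z": 0, "turn": 0}
    - {"gripper": -1, "x": 0, "y": 0, "z": 0, "turn": 0}
    - {"gripper": -1, "x": 0, "y": 0, "z": 0, "turn": 0}

```text
clock: 10.08
eef_pos: [0.551, -0.0598, -0.0076]
orientation: [3.138, 0.0, 1.369]
ft_force: [3.5, -1.3, -1.5]
opening: 0.0274
gripper_force: 30.0
```

```bash
python3 av.py 5
```

```text
pos [ 0.551  -0.0598 -0.0076] sd [0. 0. 0.] F [ 3.49 -0.82 -0.86] T [-0.083 -0.656  0.043] Tsd 0.034 yaw 1.369 q6 -0.06 open 0.0273 g 29.999405215654065
knob tool cm [-0.04  0.04  0.  ]
```

drive_tool:
  plan:
    - {"gripper": -1, "x": 0, "y": 0.05, "z": 0, "turn": 0.05}
    - {"gripper": -1, "x": 0, "y": 0.05, "z": 0, "turn": 0.1}
    - {"gripper": -1, "x": 0, "y": 0.05, "z": 0, "turn": 0.15}
    - {"gripper": -1, "x": 0, "y": 0.05, "z": 0, "turn": 0.2}
    - {"gripper": -1, "x": 0, "y": 0.05, "z": 0, "turn": 0.25}

```text
clock: 10.75
eef_pos: [0.5507, -0.0597, -0.0076]
orientation: [3.14, -0.0, 1.117]
ft_force: [1.7, -0.2, 1.1]
opening: 0.0267
gripper_force: 30.0
```

```bash
python3 av.py 5
```

```text
pos [ 0.5507 -0.0597 -0.0076] sd [0. 0. 0.] F [ 2.55 -0.17  2.38] T [-0.042 -0.437  0.071] Tsd 0.062 yaw 1.119 q6 0.19 open 0.0272 g 30.000012152559066
knob tool cm [-0.02  0.08  0.  ]
```

```bash
cat > tq.py <<'E'
from h import *
o=r.get_obs(); print('moving T',o['torque'].round(3),'F',o['ft_force'].round(2),'yaw',round(o['orientation'][2],3),'jeff6',round(o['joint_efforts'][5],3),'qd6',round(o['qd'][5],3))
T=[];J=[]
for i in range(3): grab('wrist'); o=r.get_obs(); T.append(o['torque'][2]);J.append(o['joint_efforts'][5])
print('rest Tz',np.round(T,3),'j6',np.round(J,3),'yaw',round(o['orientation'][2],3),'open',round(o['opening'],4))
E
python3 tq.py
```

```text
moving T [-0.023 -0.449  0.034] F [ 2.1  -0.09  3.4 ] yaw 1.12 jeff6 0.051 qd6 0.003
rest Tz [0.058 0.088 0.079] j6 [0.053 0.057 0.06 ] yaw 1.119 open 0.0273
```

drive_tool:
  plan:
    - {"gripper": -1, "x": 0, "y": 0.05, "z": 0, "turn": 0.03}
    - {"gripper": -1, "x": 0, "y": 0.05, "z": 0, "turn": 0.06}
    - {"gripper": -1, "x": 0, "y": 0.05, "z": 0, "turn": 0.09}

```text
clock: 11.4
eef_pos: [0.5506, -0.0597, -0.0077]
orientation: [-3.142, -0.0, 1.029]
ft_force: [1.1, 0.3, 4.8]
opening: 0.027
gripper_force: 30.0
```

```bash
python3 tq.py
```

```text
moving T [ 0.16  -0.216  0.277] F [1.12 0.28 4.78] yaw 1.029 jeff6 -0.014 qd6 0.356
rest Tz [0.165 0.181 0.149] j6 [0.31  0.291 0.18 ] yaw 1.03 open 0.0274
```

```bash
cat > t1.py <<'E'
from bench import r
o=r.get_obs(); print('Tz',round(o['torque'][2],3),'yaw',round(o['orientation'][2],3),'j6',round(o['joint_efforts'][5],3),'qd6',round(o['qd'][5],2),'F',o['ft_force'].round(1),'g',round(o['opening'],4))
E
python3 t1.py
```

```text
Tz 0.149 yaw 1.03 j6 0.18 qd6 -0.0 F [ 1.8 -0.2  5.8] g 0.0274
```

drive_tool:
  plan:
    - {"gripper": -1, "x": 0, "y": 0, "z": 0, "turn": 0.03}
    - {"gripper": -1, "x": 0, "y": 0, "z": 0, "turn": 0.06}

```text
clock: 11.72
eef_pos: [0.5505, -0.0597, -0.0077]
orientation: [-3.141, -0.0, 0.969]
ft_force: [-0.1, 0.9, 5.5]
opening: 0.0272
gripper_force: 30.0
```

```bash
python3 t1.py
```

```text
Tz 0.272 yaw 0.969 j6 -0.026 qd6 0.36 F [-0.1  0.9  5.5] g 0.0272
```

drive_tool:
  plan:
    - {"gripper": -1, "x": 0, "y": 0, "z": 0, "turn": 0.03}
    - {"gripper": -1, "x": 0, "y": 0, "z": 0, "turn": 0.06}

```text
clock: 11.88
eef_pos: [0.5505, -0.0596, -0.0077]
orientation: [-3.141, 0.0, 0.909]
ft_force: [0.9, 0.5, 4.6]
opening: 0.0271
gripper_force: 30.0
```

```bash
python3 t1.py
```

```text
Tz 0.273 yaw 0.909 j6 -0.013 qd6 0.36 F [0.9 0.5 4.6] g 0.0271
```

drive_tool:
  plan:
    - {"gripper": -1, "x": 0, "y": 0, "z": 0, "turn": 0.03}
    - {"gripper": -1, "x": 0, "y": 0, "z": 0, "turn": 0.06}

```text
clock: 12.05
eef_pos: [0.5504, -0.0596, -0.0077]
orientation: [-3.141, -0.0, 0.849]
ft_force: [0.6, 0.3, 5.2]
opening: 0.0271
gripper_force: 30.0
```

```bash
python3 t1.py
```

```text
Tz 0.284 yaw 0.849 j6 -0.012 qd6 0.36 F [0.6 0.3 5.2] g 0.0271
```

drive_tool:
  plan:
    - {"gripper": -1, "x": 0, "y": 0, "z": 0, "turn": 0.03}
    - {"gripper": -1, "x": 0, "y": 0, "z": 0, "turn": 0.06}
    - {"gripper": -1, "x": 0, "y": 0, "z": 0, "turn": 0.09}

```text
clock: 12.3
eef_pos: [0.5503, -0.0595, -0.0077]
orientation: [-3.141, 0.0, 0.759]
ft_force: [1.5, 0.5, 5.6]
opening: 0.0274
gripper_force: 30.0
```

```bash
python3 t1.py
```

```text
Tz 0.295 yaw 0.759 j6 -0.012 qd6 0.36 F [1.5 0.5 5.6] g 0.0274
```

drive_tool:
  plan:
    - {"gripper": -1, "x": 0, "y": 0, "z": 0, "turn": 0.03}
    - {"gripper": -1, "x": 0, "y": 0, "z": 0, "turn": 0.06}
    - {"gripper": -1, "x": 0, "y": 0, "z": 0, "turn": 0.09}

```text
clock: 12.55
eef_pos: [0.5503, -0.0594, -0.0077]
orientation: [-3.141, 0.0, 0.668]
ft_force: [-0.0, 1.4, 6.3]
opening: 0.0273
gripper_force: 30.0
```

```bash
python3 t1.py
```

```text
Tz 0.246 yaw 0.668 j6 -0.012 qd6 0.36 F [-0.   1.4  6.3] g 0.0273
```

drive_tool:
  plan:
    - {"gripper": -1, "x": 0, "y": 0, "z": 0, "turn": 0.03}
    - {"gripper": -1, "x": 0, "y": 0, "z": 0, "turn": 0.06}
    - {"gripper": -1, "x": 0, "y": 0, "z": 0, "turn": 0.09}

```text
clock: 12.8
eef_pos: [0.5502, -0.0594, -0.0077]
orientation: [-3.141, 0.0, 0.578]
ft_force: [-0.0, 1.7, 6.7]
opening: 0.0274
gripper_force: 30.0
```

```bash
python3 t1.py
```

```text
Tz 0.281 yaw 0.578 j6 -0.011 qd6 0.36 F [-0.   1.7  6.7] g 0.0274
```

drive_tool:
  plan:
    - {"gripper": -1, "x": 0, "y": 0, "z": 0, "turn": 0.03}
    - {"gripper": -1, "x": 0, "y": 0, "z": 0, "turn": 0.06}
    - {"gripper": -1, "x": 0, "y": 0, "z": 0, "turn": 0.09}

```text
clock: 13.05
eef_pos: [0.5502, -0.0593, -0.0077]
orientation: [-3.141, 0.0, 0.488]
ft_force: [0.3, 1.9, 6.3]
opening: 0.0268
gripper_force: 30.0
```

```bash
python3 t1.py
```

```text
Tz 0.305 yaw 0.488 j6 -0.011 qd6 0.35 F [0.3 1.9 6.3] g 0.0268
```

drive_tool:
  plan:
    - {"gripper": -1, "x": 0, "y": 0, "z": 0, "turn": 0.03}
    - {"gripper": -1, "x": 0, "y": 0, "z": 0, "turn": 0.06}
    - {"gripper": -1, "x": 0, "y": 0, "z": 0, "turn": 0.09}

```text
clock: 13.3
eef_pos: [0.5501, -0.0592, -0.0077]
orientation: [-3.141, 0.0, 0.399]
ft_force: [-0.0, 2.6, 6.2]
opening: 0.0274
gripper_force: 30.0
```

```bash
python3 t1.py
```

```text
Tz 0.33 yaw 0.399 j6 -0.002 qd6 0.36 F [-0.   2.6  6.2] g 0.0274
```

drive_tool:
  plan:
    - {"gripper": -1, "x": 0, "y": 0, "z": 0, "turn": 0.03}

```text
clock: 13.38
eef_pos: [0.5501, -0.0592, -0.0077]
orientation: [-3.14, 0.0, 0.368]
ft_force: [0.1, 0.6, 6.4]
opening: 0.027
gripper_force: 30.0
```

```bash
python3 t1.py
```

```text
Tz 0.299 yaw 0.368 j6 -0.002 qd6 0.36 F [0.1 0.6 6.4] g 0.027
```

drive_tool:
  plan:
    - {"gripper": -1, "x": 0, "y": 0, "z": 0, "turn": 0.03}

```text
clock: 13.47
eef_pos: [0.5501, -0.0591, -0.0077]
orientation: [-3.14, 0.001, 0.338]
ft_force: [0.2, 1.4, 6.4]
opening: 0.0271
gripper_force: 30.0
```

```bash
python3 t1.py
```

```text
Tz 0.314 yaw 0.338 j6 0.0 qd6 0.36 F [0.2 1.4 6.4] g 0.0271
```

drive_tool:
  plan:
    - {"gripper": -1, "x": 0, "y": 0, "z": 0, "turn": 0.03}

```text
clock: 13.55
eef_pos: [0.5501, -0.0591, -0.0077]
orientation: [-3.14, 0.001, 0.308]
ft_force: [0.4, 1.6, 7.0]
opening: 0.0274
gripper_force: 30.0
```

```bash
python3 t1.py
```

```text
Tz 0.271 yaw 0.308 j6 0.017 qd6 0.36 F [0.4 1.6 7. ] g 0.0274
```

drive_tool:
  plan:
    - {"gripper": -1, "x": 0, "y": 0, "z": 0, "turn": 0.03}

```text
clock: 13.63
eef_pos: [0.5501, -0.0591, -0.0077]
orientation: [-3.14, 0.001, 0.279]
ft_force: [0.2, 3.3, 6.1]
opening: 0.0271
gripper_force: 30.0
```

```bash
python3 t1.py
```

```text
Tz 0.286 yaw 0.279 j6 0.031 qd6 0.36 F [0.2 3.3 6.1] g 0.0271
```

drive_tool:
  plan:
    - {"gripper": -1, "x": 0, "y": 0, "z": 0, "turn": 0.03}

```text
clock: 13.72
eef_pos: [0.5501, -0.0591, -0.0077]
orientation: [-3.14, 0.001, 0.249]
ft_force: [0.1, 1.9, 7.0]
opening: 0.0274
gripper_force: 30.0
```

```bash
python3 t1.py
```

```text
Tz 0.346 yaw 0.249 j6 0.046 qd6 0.35 F [0.1 1.9 7. ] g 0.0274
```

drive_tool:
  plan:
    - {"gripper": -1, "x": 0, "y": 0, "z": 0, "turn": 0.03}

```text
clock: 13.8
eef_pos: [0.5501, -0.059, -0.0077]
orientation: [-3.14, 0.001, 0.219]
ft_force: [0.6, 2.4, 7.6]
opening: 0.0273
gripper_force: 30.0
```

```bash
python3 t1.py
```

```text
Tz 0.358 yaw 0.219 j6 0.06 qd6 0.36 F [0.6 2.4 7.6] g 0.0273
```

drive_tool:
  plan:
    - {"gripper": -1, "x": 0, "y": 0, "z": 0, "turn": 0.03}
    - {"gripper": -1, "x": 0, "y": 0, "z": 0, "turn": 0.06}

```text
clock: 13.97
eef_pos: [0.5501, -0.059, -0.0077]
orientation: [-3.14, 0.001, 0.159]
ft_force: [0.2, 1.9, 7.5]
opening: 0.0271
gripper_force: 30.0
```

```bash
python3 t1.py
```

```text
Tz 0.357 yaw 0.159 j6 0.089 qd6 0.36 F [0.2 1.9 7.5] g 0.0271
```

drive_tool:
  plan:
    - {"gripper": -1, "x": 0, "y": 0, "z": 0, "turn": 0.03}
    - {"gripper": -1, "x": 0, "y": 0, "z": 0, "turn": 0.06}

```text
clock: 14.13
eef_pos: [0.5501, -0.0589, -0.0077]
orientation: [-3.14, 0.001, 0.099]
ft_force: [-0.6, 2.5, 6.6]
opening: 0.0273
gripper_force: 30.0
```

```bash
python3 t1.py
```

```text
Tz 0.434 yaw 0.099 j6 0.117 qd6 0.36 F [-0.6  2.5  6.6] g 0.0273
```

drive_tool:
  plan:
    - {"gripper": -1, "x": 0, "y": 0, "z": 0, "turn": 0.03}

```text
clock: 14.22
eef_pos: [0.55, -0.0589, -0.0077]
orientation: [-3.14, 0.001, 0.069]
ft_force: [-0.2, 3.2, 7.0]
opening: 0.0271
gripper_force: 30.0
```

```bash
python3 t1.py
```

```text
Tz 0.449 yaw 0.069 j6 0.132 qd6 0.35 F [-0.2  3.2  7. ] g 0.0271
```

drive_tool:
  plan:
    - {"gripper": -1, "x": 0, "y": 0, "z": 0, "turn": 0}
    - {"gripper": -0.06, "x": 0, "y": 0, "z": 0, "turn": 0}
    - {"gripper": -0.06, "x": 0, "y": 0, "z": 0, "turn": 0}
    - {"gripper": -0.06, "x": 0, "y": 0, "z": 0, "turn": 0}
    - {"gripper": -0.06, "x": 0, "y": 0, "z": 0, "turn": 0}
    - {"gripper": -0.06, "x": 0, "y": 0, "z": 0, "turn": 0}
    - {"gripper": -0.06, "x": 0, "y": 0, "z": 0, "turn": 0}
    - {"gripper": -0.06, "x": 0, "y": 0, "z": 0, "turn": 0}

```text
clock: 14.88
eef_pos: [0.5502, -0.0598, -0.0085]
orientation: [-3.141, 0.001, 0.069]
ft_force: [-0.4, -0.8, 1.4]
opening: 0.0441
gripper_force: 0.0
```

```bash
python3 t1.py; python3 av.py 2
```

```text
Tz -0.006 yaw 0.069 j6 -0.0 qd6 0.0 F [-0.4 -0.8  1.4] g 0.0441
pos [ 0.5504 -0.0599 -0.0084] sd [0. 0. 0.] F [ 0.46  0.05 -0.13] T [ 0.015 -0.017  0.025] Tsd 0.006 yaw 0.069 q6 1.24 open 0.0441 g 0.0
knob tool cm [0.09 0.05 0.  ]
```

drive_tool:
  plan:
    - {"gripper": -0.06, "x": 0, "y": 0, "z": -2, "turn": 0}
    - {"gripper": -0.06, "x": 0, "y": 0, "z": -5, "turn": 0}
    - {"gripper": -0.06, "x": 0, "y": 0, "z": -8, "turn": 0}
    - {"gripper": -0.06, "x": 0, "y": 0, "z": -11, "turn": -0.1}
    - {"gripper": -0.06, "x": 0, "y": 0, "z": -11, "turn": -0.2}
    - {"gripper": -0.06, "x": 0, "y": 2, "z": -11, "turn": -0.3}
    - {"gripper": -0.06, "x": 0.3, "y": 4, "z": -11, "turn": -0.4}
    - {"gripper": -0.06, "x": 0.6, "y": 6, "z": -11, "turn": -0.5}
    - {"gripper": -0.06, "x": 0.9, "y": 8, "z": -11, "turn": -0.6}
    - {"gripper": -0.06, "x": 1.2, "y": 10, "z": -11, "turn": -0.7}

```text
clock: 15.82
eef_pos: [0.5694, -0.1596, 0.1019]
orientation: [3.141, -0.0, 0.774]
ft_force: [0.2, 0.0, -0.9]
opening: 0.0442
gripper_force: 0.0
```

```bash
python3 -c "
from h import *
go(.5733,-.1924,.102,1.273)"
```

```text
pos [ 0.5694 -0.1596  0.1019] rpy [ 3.141 -0.     0.774] q6 0.38 -> shift [-2.01  2.62 -0.01] turn -0.499
```

drive_tool:
  plan:
    - {"gripper": -0.2, "x": -0.5, "y": 0.6, "z": 0, "turn": -0.1}
    - {"gripper": -0.2, "x": -1, "y": 1.2, "z": 0, "turn": -0.2}
    - {"gripper": -0.2, "x": -1.5, "y": 1.9, "z": 0, "turn": -0.3}
    - {"gripper": -0.2, "x": -2, "y": 2.6, "z": 0, "turn": -0.4}
    - {"gripper": -0.2, "x": -2, "y": 2.6, "z": 0, "turn": -0.5}
    - {"gripper": -0.2, "x": -2, "y": 2.6, "z": 0, "turn": -0.5}
    - {"gripper": -0.2, "x": -2, "y": 2.6, "z": 0, "turn": -0.5}

```text
clock: 16.4
eef_pos: [0.5729, -0.1913, 0.1016]
orientation: [-3.141, -0.0, 1.266]
ft_force: [0.9, -0.6, -0.2]
opening: 0.0375
gripper_force: 0.0
```

```bash
cat > pg.py <<'E'
from h import *
for i in range(3): grab('wrist')
f=grab('wrist','p.png');o=r.get_obs();p=o['eef_pos'];R=Ro.from_euler('xyz',o['orientation']).as_matrix();print(p,o['orientation'])
# find black blob inside/near yellow disc: show coarse map
h=cv2.cvtColor(f['frame'],cv2.COLOR_BGR2HSV)
for v in range(70,290,6): print('%3d '%v+''.join('Y' if (20<h[v,u,0]<36 and h[v,u,1]>110 and h[v,u,2]>110) else '#' if h[v,u,2]<60 else 'b' if (98<h[v,u,0]<122 and h[v,u,1]>90) else '.' for u in range(200,440,4)))
for g in (1.9,2.0,2.1):
  P=np.array([.6005,-.1035])+.093*np.array([np.cos(2.445+g),np.sin(2.445+g)]); print(g,P,proj(f,[*P,.0825]),proj(f,[*P,.0545]))
E
python3 pg.py
```

```text
[ 0.573015   -0.19103218  0.10176149] [-3.14158865e+00 -4.52242193e-05  1.26802039e+00]
 70 bbbb..YYYYYYY...bbbbbbbbbbbbb...............................
 76 bbbbb..YYY.....bbbbbbbbbbbbbbb..............................
 82 bbbbbbb........bbbbbbbbbb.YYYY..............................
 88 bbbbbbbbb....bbbbbbbbbbb.Y....Y.............................
 94 bbbbbbbbbbbbbbbbbbbbbbbbYY....YY............................
100 bbbbbbbbbbbbbbbbbbbbbbbbYY....YY............................
106 bbbbbbbbbbbbbbbbbbbbbbbbYYYYYYYY............................
112 bbbbbbbbbbbbbbbbbbbbbbbbYYYYYYYY............................
118 bbbbbbbbbbbbbbbbbbbbbbb.YYYYYYYYY...........................
124 bbbbbbbbbbbbbbbbbbbb...YYYYYYYYYYY.......Y.YYY..............
130 bbbbbbbbbbbbbbbb....YYYYYYYYYYYYYYYYY..YYYYYYYY.............
136 bbbbbbbbbbbbb.....YYYYYYYYYYYYYYYYYYYYYYYYYYYYYYY...........
142 bbbbbbbbbb.......YYYYYYYYYYYYYYYYYYYYYYYYYYYYYYYYY..........
148 bbbbbb..........YYYYYYYYYYYYYYYYYYYYYYYYYYYYYYYYYYY.........
154 bbb............YYYYYYYYYYYYYYYYYYYYYYYYYYYYYYYYYYYYY........
160 ..............YYYYYYYYYYYYYYYYYYY
[... 950 characters left out ...]
............................Y.......................
256 .b..........................................................
262 bb..........................................................
268 bbb.........................................................
274 bbb.........................................................
280 bbb.........................................................
286 bbbb........................................................
1.9 [ 0.56709627 -0.19029396] [301.87136178 226.93361505] [302.6738244  215.78773847]
2.0 [ 0.57592809 -0.19319516] [314.3479915  227.09726382] [313.88810365 215.93647328]
2.1 [ 0.58500542 -0.19520015] [326.79137638 226.07887811] [325.07145888 215.01349775]
```

```bash
python3 -c "
import cv2
h=cv2.cvtColor(cv2.imread('pics/p.png'),cv2.COLOR_BGR2HSV)
for v in range(196,262,3): print('%3d '%v+' '.join('%3d'%h[v,u,2] for u in range(268,364,4)))"
```

```text
196 247 247 247 247 247 247 247 247 248 247 247 247 247 247 247 247 247 247 247 247 247 247 247 247
199 247 247 247 247 247 247 247 247 247 247 247 247 247 247 247 247 247 247 247 247 247 247 247 247
202 247 247 247 247 247 247 248 246 247 247 248 247 247 247 247 247 247 247 247 247 247 247 247 247
205 247 247 247 247 247 247 248 246 247 247 249 251 248 247 247 247 247 247 247 247 247 247 247 248
208 247 247 247 247 247 247 247 246 246 249 162 155 234 248 247 247 247 247 247 247 247 247 247 254
211 247 247 247 247 247 247 247 248 247 194 158 160 159 254 247 247 247 247 247 247 247 247 248 187
214 248 247 247 247 247 247 247 247 248 160 157 157 158 255 247 247 247 247 247 247 247 247 255 161
217 253 248 247 247 247 247 247 247 247 221 155 157 155 255 247 247 247 247 247 247 247 250 160 163
220 150 255 247 247 247 247 247 247 247 255 163 171 171 250 247 247 247 247 247 247 248 210 164 162
223 151 147 255 247 247 247 247 247 247 255 164 170 175 250 247 247 247 247 247 248 214 164 163 158
226 149 151 152 255 248 247 247 247 247 254 161 167 172 250 247 247 247 247 248 214 163 163 161 156

[... 399 characters left out ...]

241 193 194 155 150 150 154 155 156 157 157 156 156 157 157 155 155 154 154 149 146 200 198 182 146
244 191 193 123 147 148 152 153 152 153 153 152 153 152 152 151 149 150 150 147 127 198 197 195 195
247 191 192 112 145 147 150 149 149 149 149 149 147 146 148 148 145 144 145 143 120 196 194 193 193
250 189 188 109 140 144 145 144 145 144 144 143 143 145 144 144 140 140 141 139 116 185 192 192 191
253 187 168 106 136 138 139 140 139 139 140 141 139 138 141 140 137 137 136 134 113 157 191 190 188
256 186 135 108 130 134 134 134 136 136 136 136 135 137 138 137 135 134 133 131 110 125 190 189 187
259 185 106 105 128 131 131 130 132 133 132 132 131 133 132 135 132 131 130 128 105 105 187 187 186
```

drive_tool:
  plan:
    - {"gripper": -0.2, "x": 0, "y": 0, "z": 3, "turn": 0}
    - {"gripper": -0.2, "x": 0, "y": 0, "z": 5, "turn": 0}
    - {"gripper": -0.2, "x": 0, "y": 0, "z": 6.5, "turn": 0}
    - {"gripper": -0.6, "x": 0, "y": 0, "z": 6.5, "turn": 0}
    - {"gripper": -0.6, "x": 0, "y": 0, "z": 6.5, "turn": 0}
    - {"gripper": -0.6, "x": 0, "y": 0, "z": 6.5, "turn": 0}
    - {"gripper": -0.6, "x": 0, "y": 0, "z": 6.5, "turn": 0}

```text
clock: 17.18
eef_pos: [0.5744, -0.1919, 0.0385]
orientation: [3.138, 0.001, 1.269]
ft_force: [-0.5, 0.6, 0.1]
opening: 0.0192
gripper_force: 0.0
```

```bash
python3 sw.py -1; python3 t1.py
```

```text
[ 0.57439347 -0.19193553  0.03853821] 1.2687601790259255 [-0.95502685 -0.25355816  0.07788019] 0.0922084284638506
-0.1 [-0.04 -0.97]
-0.21 [ 0.1  -1.94]
-0.32 [ 0.34 -2.89]
-0.42 [ 0.67 -3.8 ]
-0.53 [ 1.1  -4.68]
-0.63 [ 1.62 -5.5 ]
-0.73 [ 2.23 -6.27]
-0.84 [ 2.91 -6.97]
-0.94 [ 3.66 -7.59]
-1.05 [ 4.47 -8.13]
guard (array([ 0.58453261, -0.15852258]), np.float64(1.9849497674757117))
Tz -0.015 yaw 1.269 j6 0.002 qd6 -0.0 F [-1.  -0.3  0.1] g 0.0188
```

drive_tool:
  plan:
    - {"gripper": -0.6, "x": 0, "y": -0.95, "z": 0, "turn": 0.1}
    - {"gripper": -0.6, "x": 0.1, "y": -1.95, "z": 0, "turn": 0.21}
    - {"gripper": -0.6, "x": 0.35, "y": -2.9, "z": 0, "turn": 0.32}
    - {"gripper": -0.6, "x": 0.7, "y": -3.8, "z": 0, "turn": 0.42}
    - {"gripper": -0.6, "x": 1.1, "y": -4.7, "z": 0, "turn": 0.53}
    - {"gripper": -0.6, "x": 1.6, "y": -5.5, "z": 0, "turn": 0.63}
    - {"gripper": -0.6, "x": 2.2, "y": -6.25, "z": 0, "turn": 0.73}
    - {"gripper": -0.6, "x": 2.9, "y": -6.95, "z": 0, "turn": 0.84}
    - {"gripper": -0.6, "x": 3.65, "y": -7.6, "z": 0, "turn": 0.94}
    - {"gripper": -0.6, "x": 4.45, "y": -8.15, "z": 0, "turn": 1.05}

```text
clock: 18.07
eef_pos: [0.5092, -0.1252, 0.0382]
orientation: [3.139, -0.002, 0.213]
ft_force: [1.0, -0.9, 1.0]
opening: 0.0191
gripper_force: 0.4
```

```bash
python3 sw.py -1
```

```text
[ 0.50840005 -0.1231945   0.03791884] 0.21056968748981197 [-1.16159939  1.98170708 -0.27747393] 0.0941821361666377
-0.1 [ 0.17 -0.97]
-0.21 [ 0.32 -1.94]
-0.32 [ 0.58 -2.88]
-0.42 [ 0.93 -3.79]
-0.53 [ 1.37 -4.66]
-0.63 [ 1.9  -5.48]
-0.73 [ 2.52 -6.24]
-0.84 [ 3.21 -6.93]
-0.94 [ 3.97 -7.54]
-1.05 [ 4.79 -8.07]
guard (array([ 0.5468548 , -0.11917753]), np.float64(0.9809195032405622))
```

drive_tool:
  plan:
    - {"gripper": -0.6, "x": 0.1, "y": -0.97, "z": 0, "turn": 0.1}
    - {"gripper": -0.6, "x": 0.3, "y": -1.95, "z": 0, "turn": 0.21}
    - {"gripper": -0.6, "x": 0.6, "y": -2.9, "z": 0, "turn": 0.32}
    - {"gripper": -0.6, "x": 0.9, "y": -3.8, "z": 0, "turn": 0.42}
    - {"gripper": -0.6, "x": 1.35, "y": -4.65, "z": 0, "turn": 0.53}
    - {"gripper": -0.6, "x": 1.9, "y": -5.5, "z": 0, "turn": 0.63}
    - {"gripper": -0.6, "x": 2.5, "y": -6.25, "z": 0, "turn": 0.73}
    - {"gripper": -0.6, "x": 3.2, "y": -6.95, "z": 0, "turn": 0.84}
    - {"gripper": -0.6, "x": 3.9, "y": -7.5, "z": 0, "turn": 0.93}
    - {"gripper": -0.6, "x": 3.9, "y": -7.5, "z": 0, "turn": 0.93}

```text
clock: 18.95
eef_pos: [0.5318, -0.0423, 0.0378]
orientation: [-3.14, -0.002, -0.709]
ft_force: [-0.1, -0.5, 0.6]
opening: 0.0183
gripper_force: 0.0
```

```bash
python3 sw.py -1; python3 t1.py; python3 sw.py -1 | tail -1
```

```text
[ 0.53141609 -0.04291567  0.03764418] -0.7065819716913719 [-0.26823015  1.11379354  0.23331438] 0.09188605538863975
-0.1 [-0.05 -0.98]
-0.21 [ 0.12 -1.94]
-0.32 [ 0.38 -2.88]
-0.42 [ 0.75 -3.78]
-0.53 [ 1.2  -4.65]
-0.63 [ 1.75 -5.46]
-0.73 [ 2.37 -6.21]
-0.84 [ 3.07 -6.88]
-0.94 [ 3.84 -7.49]
-1.05 [ 4.67 -8.01]
guard (array([ 0.55663132, -0.06663932]), np.float64(6.280971307288699))
Tz 0.001 yaw -0.707 j6 0.254 qd6 -0.02 F [-0.3  1.1  0.2] g 0.0186
guard (array([ 0.55600276, -0.06593948]), np.float64(6.2787138966921665))
```

drive_tool:
  plan:
    - {"gripper": -0.3, "x": 0, "y": 0.1, "z": 0, "turn": 0}
    - {"gripper": -0.3, "x": 0, "y": 0.1, "z": 0, "turn": 0}
    - {"gripper": -0.3, "x": 0, "y": 0.1, "z": 0, "turn": 0}
    - {"gripper": -0.3, "x": 0, "y": 0.1, "z": -2, "turn": 0}
    - {"gripper": -0.3, "x": 0, "y": 0.1, "z": -5, "turn": 0}
    - {"gripper": -0.3, "x": 0, "y": 0.1, "z": -8, "turn": 0}
    - {"gripper": -0.3, "x": 0, "y": 0.1, "z": -11, "turn": 0}
    - {"gripper": -0.3, "x": 0, "y": 0.1, "z": -11, "turn": 0}

```text
clock: 19.72
eef_pos: [0.5345, -0.0452, 0.1539]
orientation: [-3.136, -0.012, -0.711]
ft_force: [1.3, -0.8, 0.8]
opening: 0.0328
gripper_force: 0.0
```

```bash
python3 sw.py -1 | sed -n '1p;$p'; python3 -c "
from bench import r
print(r.sign_off())"
```

```text
[ 0.53280799 -0.0448147   0.15102652] -0.7109232774534817 [-0.36926715 -1.02086404 -0.49067232] 0.08958890329791401
guard (array([ 0.50239349, -0.15227579]), np.float64(1.1579751161061846))
the job is handed in; nothing more can be done
None
```

The last guard reading may include other yellow discs in view, so I'll check it once more.

```bash
python3 -c "
from h import *
try: f=grab('wrist')
except Exception as e: print(e); raise SystemExit
h=cv2.cvtColor(f['frame'],cv2.COLOR_BGR2HSV);m=cv2.inRange(h,(22,120,120),(35,255,255));m[250:]=0
m=cv2.morphologyEx(m,cv2.MORPH_CLOSE,np.ones((15,15),np.uint8));m=cv2.morphologyEx(m,cv2.MORPH_OPEN,np.ones((31,31),np.uint8))
for c in cv2.findContours(m,0,1)[0]:
  q=cv2.moments(c);print(cv2.contourArea(c),onplane(f,(q['m10']/q['m00'],q['m01']/q['m00']),.0545))"
```

```text
the job is handed in; nothing more can be done
```

I handed the job in at about 20 s with the valve clamped at an estimated 17 N (from knob torque and turn angle) and the knob let go; the guard measured about 0 rad just before I let go of the peg, but the check after lifting off read 1.16 rad, probably thrown off by a decoy's yellow disc, so the closed guard is not confirmed, and the hand-in gave no verdict.

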